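# Find the started colour tin and hold it over the weighing pan

## Task

Get ready to weigh out colour: seat the steel weighing pan on the bench scale, its two sockets fully down over the two pegs, and let go of it. Then lift the sealed tins off the slab and shake them lengthwise to find the one in which a loose piece of glass rattles, standing each quiet tin back upright where it stood, and finish holding the rattling tin out in the gripper, upright and still, a hand's breadth or less above the middle of the pan without touching it (do not put it down or let go). Leave the wooden block, the jacks and the glass paperweight alone.

Things in the scene. Friction and masses are not known exactly. Their poses are not given: they have to be found in the camera images.
- pan_center (a point): weighing pan, an open stainless trough 140 mm long (its x), 64 mm wide (its y), 48 mm high, 0.28 kg, on the bench at the robot's left. This point: its centre, half-way up. Side walls 4 mm, solid sole 14 mm thick; lift it from above across the 64 mm width. Half turns make no difference.
- pan_sole (a point): centre of the pan's underside, 24 mm below its centre; x along its length, z up. Two blind round sockets, 13 mm wide and 11.5 mm deep, open downwards 45 mm either side of this point along x.
- scale_seat (a point): fixed bench scale, white housing 213 mm (its x) x 150 mm, 40 mm high, display nose towards the robot. This point: top of its level pan support (130 x 58 mm), 52 mm above the bench, midway between two upright pegs 10 mm thick, 10 mm high, tapered tops, 45 mm either side along x. The seated pan's underside rests at this height.
- tin_a_center (a point): closed metal tin, 100 mm long (its x), 66 mm wide (its y), 70 mm high, 0.36 to 0.49 kg in all, on a 15 mm stone slab at the robot's right, the tin nearest the scale. This point: its centre, half-way up. Three such tins look alike and any one may be the one that rattles; their own weights differ, so weighing does not tell.
- tin_b_center (a point): middle tin, same as the first. One of the three holds a loose stub of lead-glass rod, 44 mm thick, 50 mm long, 240 g, lying across the tin. Brisk lengthwise (x) strokes of about 100 mm, or rocking, send it rolling up to 25 mm either way from the middle; it knocks on the end walls, and after a stroke its weight lies towards the end that led.
- tin_c_center (a point): third tin, farthest right, same as the first. The two tins without the loose stub are packed tight with as much weight: nothing in them moves. The slab is fixed; the tins lie side by side on it, parallel, about 125 mm apart, with free room for fingers on their long sides.
- block_center (a point): bystander: wooden glass-shaping block, a cup 84 mm wide and 45 mm high with a 160 mm handle; this point is the middle of the cup. Leave alone.
- jacks_center (a point): bystander: steel jacks (large tongs) lying flat, 260 mm long, 11 mm thick; this point is the middle. Leave alone.
- paperweight_center (a point): bystander: dark blue glass paperweight, 78 mm wide, 64 mm high; this point is its centre. Leave alone.
Mind the look-alikes: they are no part of the job. Leave any green look-alike of the part that bears tin_a_center alone.

How it is judged:
By the outcome, as a careful person would: the job done as asked, in the order asked, and still so for the second after the job is handed in, while the arm keeps its last pose, push and grip.
It also fails if it takes over 72 s, if anything falls off the work surface, if the arm or the gripper's body presses on something with over 40 N, if the wrist force passes 120 N, or if a joint passes its speed limit or range.

## Robot

A 6-joint arm with a two-finger parallel gripper is mounted at the origin on the work surface. World frame = base frame: x ahead of the robot, y to its left, z up, the work surface at z = 0. Lengths are in m, angles in rad, forces in N, time in s.
With the tool pointing down it reaches from about 0.25 to 0.775 m from the base axis. Payload 4 kg.
Tool frame: the origin (TCP) lies at the very end of the fingers, on their centre line; the grasp point (between the pads) lies 19 mm behind it; x points along the fingers, y is the direction in which the jaws open and shut, and the axes are right-handed (so a half turn about x gives the same grasp; the last joint's range is limited). The gripper opens to 94 mm and grips with 3 to 60 N. Pads are 16 mm wide; open, the fingers measure 119 mm over their backs; the gripper's body (75 mm by 177 mm) begins 78 mm behind the grasp point.
Start: joints at [-1.333, 0.087, 1.371, -0, 1.684, -0.103], TCP at [0.184, -0.518, 0.17] pointing down, gripper open.
Joint ranges: [-3.1, 3.1], [-0.76, 2.03], [0.27, 2.55], [-1.08, 4.22], [0.17, 2.65], [-2.57, 2.57]. Speed limits (rad/s): [2.79, 2.79, 3.14, 3.14, 3.14, 3.14].

## Interface

Orientations are given as [roll, pitch, yaw] about the fixed x, y, z axes, in that order (R = Rz(yaw) Ry(pitch) Rx(roll)).
In Python, from bench import robot gives the robot as it stands.
- The arm moves only by the tool carry_out, never from a script. Its argument "targets" is a list of rows, each a list of 5 numbers: the closure, from 0 (fully open) to 1 (shut), then the shift along the tool's x, y, z in cm, then the turn about the tool's x in degrees. In form: [[fingers, tx, ty, tz, turn], ...]. A call has 1 to 20 rows; each row shifts and turns the commanded pose from where the row before left it, along the tool's axes as they then stand; what a row does not reach is not made up. A row lasts 1/10 s, in which the tool goes at most 50 mm and 8.59 degrees, less where a joint would pass 70% of its speed; a pose out of reach is approached as far as the arm can. A call is refused whole if a number of a shift passes 5 or a number of a turn 8.59, either way. A call with a gripper value outside its range is refused whole. The fingers move at their own pace and stop on an object; the grip force is fixed at half the most. Time passes only in rows, so rows that do not move let the fingers close. It gives the time, the measured TCP pose, the force and the opening at its end, in the units of the state.
- robot.get_obs(): the state, without advancing time (a new reading comes with each control period).
- robot.snapshot(name): name is "scene" or "side" or "wrist"; returns a dict with "image" (384x512x3 uint8, red, green, blue), "camera_matrix" (3x3 intrinsics, pixels), "distortion" ([k1, k2, p1, p2, k3] as OpenCV has them; the pictures are not rectified), "pose" (4x4, takes a point from camera to world coordinates). Camera axes: x right, y up, looking along -z (the intrinsics and any distortion apply to the point x, -y, -z); pixel columns grow to the right and rows downward; lengths in m; the calibration is good to about 2 mm. A picture is of the moment at which its call begins. There is no depth.
- robot.close_job(): hands the job in, once; it reports no verdict.
The state is a dict: "time": time; "joint_positions": joint angles; "qvel": joint speeds; "joint_torque": joint torques, N m; "tool_pos": TCP position; "ee_rot": TCP orientation; "wrist_force": force on the tool from outside, world axes, zero at the start; "wrist_torque": the same for the moment, N m; "width": finger opening in m.
Only numpy, scipy, OpenCV 4.12 (cv2) and the standard library are available. Lean on these libraries where they do the work, as an engineer would, in place of code of your own. Each camera call takes 0.05 s, during which the arm holds its last target. There are 200 camera calls.

## Working session

There is one attempt and no reset: what is moved stays moved. The work goes in short steps, Python scripts to look and compute and a tool call to move; the robot and the scene stay as the last step left them, time stands still between calls to the robot, and variables do not carry over. Pictures are saved under pics/ and viewed, about 8 in all and at most 12, crops included, and the job is handed in when it is done.

Besides the shell and the picture viewer there is one more tool, called after "Emit:" as a command line: name --pt "numbers of a row" for each row, then --argument value for the rest. carry_out: Moves the arm, as the interface text tells. Its arguments: {"type":"object","properties":{"targets":{"type":"array","items":{"type":"array","items":{"type":"number"}}}},"required":["targets"]}

```bash
mkdir -p pics; ls
cat > h.py <<'E'
import numpy as np, cv2, json
from bench import robot
def snap(n,f):
    s=robot.snapshot(n); cv2.imwrite('pics/'+f+'.png',s['image'][:,:,::-1]); np.savez('pics/'+f+'.npz',K=s['camera_matrix'],d=s['distortion'],P=s['pose']); return s
def px2w(f,uv,z):
    c=np.load('pics/'+f+'.npz'); p=cv2.undistortPoints(np.array(uv,float).reshape(-1,1,2),c['K'],c['d'])[:,0]
    r=np.c_[p[:,0],-p[:,1],-np.ones(len(p))]@c['P'][:3,:3].T; o=c['P'][:3,3]
    return o+r*((np.asarray(z)-o[2])/r[:,2])[:,None]
def w2px(f,X):
    c=np.load('pics/'+f+'.npz'); X=np.array(X,float).reshape(-1,3); q=(X-c['P'][:3,3])@c['P'][:3,:3]; q=q*[1,-1,-1]
    return cv2.projectPoints(q,np.zeros(3),np.zeros(3),c['K'],c['d'])[0][:,0]
E
python3 - <<'E'
from h import *
a=snap('scene','s1')['image'];b=snap('side','d1')['image'];c=snap('wrist','w1')['image']
for f in('s1','d1','w1'):
    p=np.load('pics/'+f+'.npz');print(f,p['P'].round(3).tolist(),p['K'].round(1).tolist(),p['d'])
print(robot.get_obs())
E
```

```text
pics
s1 [[0.501, -0.614, 0.61, 1.285], [0.866, 0.344, -0.364, -0.428], [0.014, 0.71, 0.704, 0.938], [0.0, 0.0, 0.0, 1.0]] [[417.3, 0.0, 253.5], [0.0, 417.3, 193.6], [0.0, 0.0, 1.0]] [0.01262578 0.         0.         0.         0.        ]
d1 [[-0.778, 0.403, -0.482, 0.062], [-0.629, -0.512, 0.585, 0.6], [-0.011, 0.758, 0.652, 0.707], [0.0, 0.0, 0.0, 1.0]] [[388.5, 0.0, 252.5], [0.0, 388.5, 190.8], [0.0, 0.0, 1.0]] [0.02811179 0.         0.         0.         0.        ]
w1 [[0.334, 0.916, 0.222, 0.248], [-0.942, 0.325, 0.076, -0.495], [-0.002, -0.235, 0.972, 0.384], [0.0, 0.0, 0.0, 1.0]] [[326.7, 0.0, 252.4], [0.0, 326.7, 188.6], [0.0, 0.0, 1.0]] [-0.06476567  0.          0.          0.          0.        ]
{'time': 0.15, 'joint_positions': array([-1.33310166e+00,  8.77969324e-02,  1.37184575e+00, -3.63703937e-06,
        1.68362962e+00, -1.03107494e-01]), 'qvel': array([-7.46869628e-04, -3.72357463e-03, -3.66496161e-03,  8.76769030e-06,
       -1.56720519e-03,  9.47444337e-04]), 'joint_torque': array([ 6.15594745e-04, -3.40642262e+01, -3.02794075e+01,  7.18130171e-02,
        3.05739837e-02, -1.21156154e-04]), 'tool_pos': array([ 0.18371296, -0.51791194,  0.16919785]), 'ee_rot': array([-1.67175183,  1.56911667,  1.81064258]), 'wrist_force': array([-0.91809425, -0.76536579, -0.11113891]), 'wrist_torque': array([ 0.04820449,  0.00544087, -0.00673945]), 'width': 0.09400631095815316}
```

View pics/s1.png

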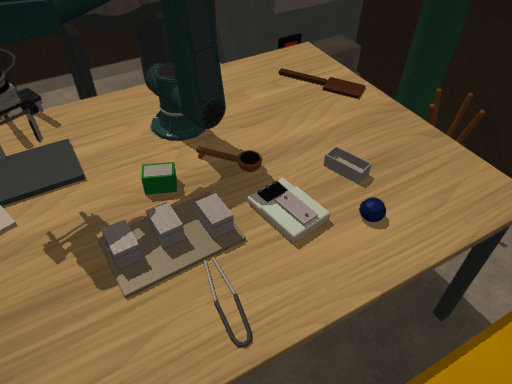

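View pics/d1.png

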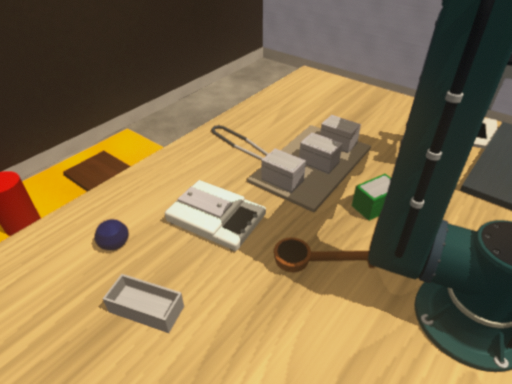

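The scene view shows the tins at about (125,245), (165,225) and (215,215), the scale at (290,208) and the pan at (347,165). The green look-alike is at (160,178). In the side view the pan is at (143,302) and the scale at (215,212). Next I'll enlarge these areas to pick corners.

Run:
```python
import cv2
a=cv2.imread('pics/s1.png')[140:300,95:385];cv2.imwrite('pics/s1c.png',cv2.resize(a,None,fx=2.75,fy=2.75,interpolation=cv2.INTER_CUBIC))
a=cv2.imread('pics/d1.png')[105:335,95:375];cv2.imwrite('pics/d1c.png',cv2.resize(a,None,fx=2.6,fy=2.6,interpolation=cv2.INTER_CUBIC))
```

```text
(no output)
```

View pics/s1c.png

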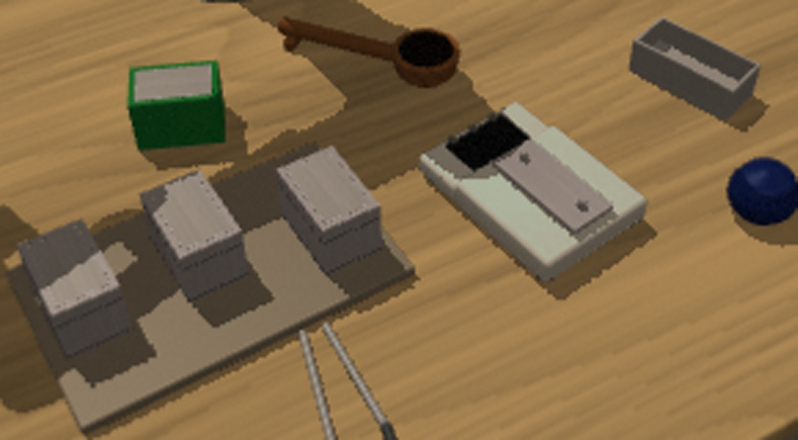

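View pics/d1c.png

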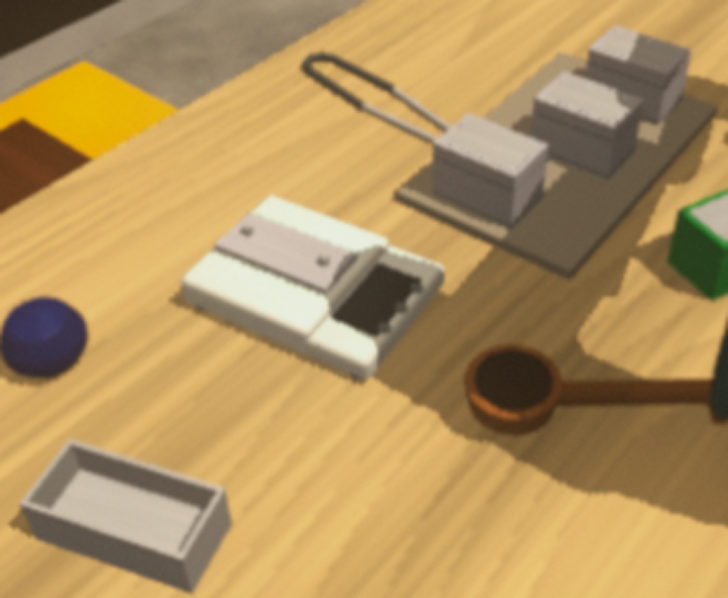

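The enlarged crops give rim and lid corners for the pan and tins, and the peg tips: scene crop (525,158) and (583,206), side crop (246,231) and (323,261).

```bash
cat > fit.py <<'E'
from h import *
from scipy.optimize import least_squares
def S(p): return np.array(p,float)/2.75+[95,140]
def D(p): return np.array(p,float)/2.6+[95,105]
obj={'pan':(S([(662,19),(758,68),(736,90),(631,45)]),D([(70,443),(229,490),(187,553),(23,505)]),.048),
'a':(S([(278,178),(332,147),(381,208),(325,238)]),D([(467,116),(548,152),(512,186),(433,150)]),.085),
'b':(S([(142,196),(200,172),(243,236),(188,263)]),D([(568,72),(641,104),(604,135),(534,105)]),.085),
'c':(S([(20,250),(80,221),(121,288),(54,317)]),None,.085),
'pegs':(S([(525,158),(583,205)]),D([(246,230),(323,260)]),.062)}
for k,(s,d,z) in obj.items():
    for f,p in(('s1',s),('d1',d)):
        if p is None: continue
        X=px2w(f,p,[z]*len(p)); print(k,f,X[:,:2].round(3).tolist(),'c',X[:,:2].mean(0).round(4))
        e=np.roll(X,-1,0)-X; print('   len',np.linalg.norm(e,axis=1).round(3),'ang',np.degrees(np.arctan2(e[:,1],e[:,0])).round(1))
E
python3 fit.py
```

```text
pan s1 [[0.454, 0.392], [0.584, 0.434], [0.602, 0.385], [0.476, 0.328]] c [0.529  0.3847]
   len [0.137 0.052 0.138 0.068] ang [  17.9  -70.3 -155.4  108.8]
pan d1 [[0.593, 0.385], [0.461, 0.337], [0.445, 0.393], [0.573, 0.443]] c [0.518  0.3894]
   len [0.141 0.058 0.137 0.061] ang [-159.9  105.5   21.3  -71. ]
a s1 [[0.505, -0.151], [0.491, -0.082], [0.593, -0.078], [0.601, -0.144]] c [ 0.5475 -0.1138]
   len [0.07  0.102 0.067 0.097] ang [ 101.2    2.3  -83.  -176.3]
a d1 [[0.585, -0.135], [0.481, -0.134], [0.478, -0.065], [0.576, -0.064]] c [ 0.5297 -0.0997]
   len [0.104 0.069 0.098 0.071] ang [179.5  92.3   0.7 -82.8]
b s1 [[0.461, -0.28], [0.458, -0.217], [0.56, -0.213], [0.565, -0.272]] c [ 0.5109 -0.2454]
   len [0.063 0.102 0.059 0.105] ang [  92.8    2.2  -84.5 -175.5]
b d1 [[0.546, -0.276], [0.449, -0.27], [0.451, -0.195], [0.54, -0.197]] c [ 0.4965 -0.2345]
   len [0.097 0.075 0.089 0.08 ] ang [176.2  88.5  -1.  -85.2]
c s1 [[0.471, -0.406], [0.463, -0.344], [0.563, -0.337], [0.565, -0.401]] c [ 0.5157 -0.3722]
   len [0.062 0.1   0.064 0.094] ang [  97.6    4.2  -88.  -177.2]
pegs s1 [[0.586, 0.101], [0.673, 0.115]] c [0.6295 0.1079]
   len [0.088 0.088] ang [   9.7 -170.3]
pegs d1 [[0.658, 0.127], [0.569, 0.112]] c [0.6135 0.1194]
   len [0.089 0.089] ang [-170.5    9.5]
```

```bash
python3 - <<'E'
from h import *
for f in('s1','d1'):print(f,w2px(f,[[0,0,0],[0.184,-0.518,0.169],[.63,.11,.062],[.62,.113,.062]]).round(1).tolist())
print(w2px('w1',[[.52,-.25,.085],[.184,-.518,.169]]))
E
python3 -c "
import cv2
a=cv2.imread('pics/w1.png');b=cv2.imread('pics/s1.png')[60:200,0:240]
import numpy as np
b=cv2.resize(b,None,fx=2.2,fy=2.2);c=np.zeros((384+0,0,3),np.uint8)
o=np.zeros((600,560,3),np.uint8);o[:288,:384]=cv2.resize(a,(384,288));o[290:290+b.shape[0],:b.shape[1]]=b[:310];cv2.imwrite('pics/m1.png',o)"
```

```text
s1 [[179.0, 123.1], [26.5, 158.5], [296.9, 205.7], [295.8, 203.2]]
d1 [[469.8, 318.5], [478.8, 112.1], [202.1, 194.5], [204.1, 196.7]]
[[  93.21563912 -268.54794506]
 [ 254.04916649  211.44550036]]
```

View pics/m1.png

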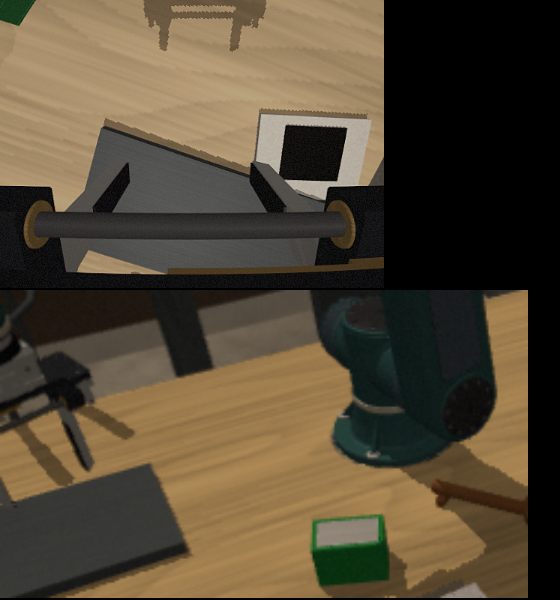

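The fingertip check agrees with the wrist camera to within a few mm. The two fixed cameras differ by about 15 mm, so I'll start from their mean and refine with the wrist camera close up.

```bash
cat > plan.py <<'E'
from h import *
from scipy.spatial.transform import Rotation as Ro
def state():
    o=robot.get_obs(); R=Ro.from_euler('xyz',o['ee_rot']).as_matrix(); return o,o['tool_pos'],R
def plan(pts,fing,vmax=5.0,ymax=8.5,start=None,show=True,ramp=True):
    """pts: list of (x,y,z,phi_deg of tool y axis or None)"""
    o,p,R=state()
    if start is not None: p,R=start
    p=p.copy();R=R.copy(); rows=[]
    for x,y,z,phi in pts:
        T=np.array([x,y,z]); d=np.linalg.norm(T-p)*100
        cur=np.degrees(np.arctan2(R[1,1],R[0,1]))
        t=0 if phi is None else -((phi-cur+180)%360-180)
        n=max(int(np.ceil(d/vmax)),int(np.ceil(abs(t)/ymax)),1)+(1 if ramp else 0)
        w=np.ones(n)
        if ramp and n>1: w[0]=w[-1]=.5
        w/=w.sum(); 
        for i in range(n):
            f=w[i]/w[i:].sum(); 
            l=(R.T@((T-p)*f)*100).round(2); tt=round(float(t*f),1); t-=tt
            rows.append([fing,*l.tolist(),tt]); p=p+R@(l/100); R=R@Ro.from_euler('x',tt,degrees=True).as_matrix()
    if show: print(len(rows),json.dumps(rows)); print('end',p.round(4),'phi',np.degrees(np.arctan2(R[1,1],R[0,1])).round(2))
    return rows,(p,R)
def st():
    o,p,R=state(); print('t',round(o['time'],2),'p',p.round(4),'phi',np.degrees(np.arctan2(R[1,1],R[0,1])).round(2),'down',R[:,0].round(4),'q',o['joint_positions'].round(3),'F',o['wrist_force'].round(1),'M',o['wrist_torque'].round(2),'w',round(o['width'],4))
E
python3 - <<'E'
from plan import *
st()
plan([(.3,-.3,.24,None),(.525,.385,.21,110)],0)
plan([(.3,-.3,.24,None),(.525,.385,.21,-70)],0)
E
```

```text
t 0.15 p [ 0.1837 -0.5179  0.1692] phi -70.47 down [-4.0e-04  1.6e-03 -1.0e+00] q [-1.333  0.088  1.372 -0.     1.684 -0.103] F [-0.9 -0.8 -0.1] M [ 0.05  0.01 -0.01] w 0.094
30 [[0, -0.59, -1.39, -1.52, 0.0], [0, -1.17, -2.78, -3.04, 0.0], [0, -1.18, -2.78, -3.04, 0.0], [0, -1.17, -2.78, -3.04, 0.0], [0, -1.18, -2.77, -3.04, 0.0], [0, -1.17, -2.78, -3.04, 0.0], [0, -0.59, -1.38, -1.52, 0.0], [0, 0.07, -1.3, -1.0, 4.1], [0, 0.14, -2.73, -1.81, 8.2], [0, 0.14, -2.96, -1.41, 8.2], [0, 0.14, -3.13, -0.97, 8.2], [0, 0.14, -3.24, -0.51, 8.2], [0, 0.14, -3.28, -0.05, 8.2], [0, 0.14, -3.25, 0.42, 8.1], [0, 0.14, -3.16, 0.87, 8.2], [0, 0.14, -3.0, 1.32, 8.1], [0, 0.14, -2.79, 1.73, 8.2], [0, 0.14, -2.51, 2.11, 8.1], [0, 0.14, -2.19, 2.44, 8.2], [0, 0.14, -1.82, 2.72, 8.1], [0, 0.14, -1.42, 2.95, 8.2], [0, 0.14, -0.98, 3.13, 8.1], [0, 0.14, -0.53, 3.23, 8.2], [0, 0.14, -0.06, 3.28, 8.1], [0, 0.14, 0.4, 3.25, 8.2], [0, 0.15, 0.86, 3.16, 8.1], [0, 0.14, 1.29, 3.01, 8.2], [0, 0.15, 1.71, 2.79, 8.1], [0, 0.14, 2.09, 2.53, 8.2], [0, 0.07, 1.21, 1.1, 4.0]]
end [0.525 0.385 0.21 ] phi 110.03
23 [[0, -0.59, -1.39, -1.52, 0.0], [0, -1.17, -2.78, -3.04, 0.0], [0, -1.18, -2.78, -3.04, 0.0], [0, -1.17, -2.78, -3.04, 0.0], [0, -1.18, -2.77, -3.04, 0.0], [0, -1.17, -2.78, -3.04, 0.0], [0, -0.59, -1.38, -1.52, 0.0], [0, 0.1, -1.9, -1.47, -0.0], [0, 0.21, -3.8, -2.94, -0.0], [0, 0.21, -3.8, -2.94, -0.0], [0, 0.21, -3.8, -2.94, -0.0], [0, 0.21, -3.8, -2.94, -0.0], [0, 0.21, -3.8, -2.94, -0.0], [0, 0.21, -3.8, -2.94, -0.0], [0, 0.21, -3.8, -2.94, -0.1], [0, 0.2, -3.8, -2.95, -0.0], [0, 0.21, -3.8, -2.95, -0.1], [0, 0.2, -3.79, -2.95, -0.0], [0, 0.21, -3.8, -2.95, -0.1], [0, 0.2, -3.79, -2.96, -0.0], [0, 0.21, -3.79, -2.96, -0.1], [0, 0.2, -3.78, -2.97, -0.0], [0, 0.1, -1.9, -1.49, -0.1]]
end [0.525  0.3851 0.21  ] phi -69.97
```

Emit:
carry_out --pt "0 -0.2 -1.9 -1.6 0" --pt "0 -0.2 -3.8 -3.2 0" --pt "0 -0.2 -3.8 -3.2 0" --pt "0 -0.2 -3.8 -3.2 0" --pt "0 -0.2 -3.8 -3.2 0" --pt "0 -0.2 -3.8 -3.2 0" --pt "0 -0.2 -3.8 -3.2 0" --pt "0 -0.2 -3.8 -3.2 0" --pt "0 -0.2 -3.8 -3.2 0" --pt "0 -0.2 -3.8 -3.2 0" --pt "0 -0.2 -3.8 -3.2 0" --pt "0 -0.2 -3.8 -3.2 0" --pt "0 -0.2 -3.8 -3.2 0" --pt "0 -0.2 -3.8 -3.2 0" --pt "0 -0.2 -3.8 -3.2 0" --pt "0 -0.2 -3.8 -3.2 0" --pt "0 -0.2 -3.8 -3.2 0" --pt "0 -0.2 -3.8 -3.2 0" --pt "0 -0.2 -3.8 -3.2 0" --pt "0 -0.2 -3.4 -3.1 0"

```text
time: 2.15
tool_pos: [0.5247, 0.3867, 0.2093]
ee_rot: [0.224, 1.57, -2.576]
wrist_force: [0.2, -1.1, 1.0]
width: 0.0942
```

Run:
```python
from plan import *
snap('wrist','w2'); st()
c=np.load('pics/w2.npz'); o,p,R=state()
print('cam in tool',(R.T@(c['P'][:3,3]-p)).round(4))
print(w2px('w2',[p, p+R[:,1]*.047,p-R[:,1]*.047]))
```

```text
t 2.2 p [0.5262 0.3928 0.2053] phi -70.17 down [-0.0031  0.0025 -1.    ] q [0.553 0.329 1.016 0.004 1.798 1.778] F [ 1.3  2.  -2.8] M [ 0.09 -0.08 -0.01] w 0.0937
cam in tool [-0.2189  0.0039 -0.0646]
[[246.15356098 205.27001104]
 [313.34758183 204.8901275 ]
 [179.00329853 205.5582092 ]]
```

View pics/w2.png

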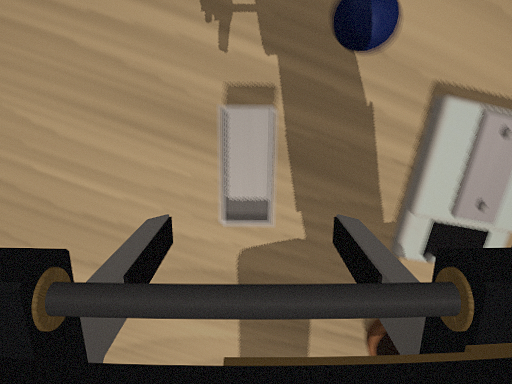

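The wrist view shows the pan rim with corners at (219,105), (276,107), (273,225) and (220,225), and the peg tips at (505,132) and (482,205).

Run:
```python
from plan import *
X=px2w('w2',[(219,105),(276,106),(273,226),(220,225)],[.048]*4)[:,:2]
e=np.roll(X,-1,0)-X; print(X.mean(0),np.linalg.norm(e,axis=1).round(3),np.degrees(np.arctan2(e[:,1],e[:,0])).round(1))
X=px2w('w2',[(505,132),(482,205)],[.062]*2)[:,:2]; print(X.mean(0),X[1]-X[0],np.degrees(np.arctan2(*(X[0]-X[1])[::-1])))
st()
```

```text
[0.52415243 0.394226  ] [0.064 0.142 0.065 0.142] [ -71.4 -160.9  108.5   18.7]
[0.62244089 0.12347731] [-0.08648    -0.01578186] 10.342181824730103
t 2.2 p [0.5262 0.3928 0.2053] phi -70.17 down [-0.0031  0.0025 -1.    ] q [0.553 0.329 1.016 0.004 1.798 1.778] F [ 1.3  2.  -2.8] M [ 0.09 -0.08 -0.01] w 0.0937
```

Emit:
carry_out --pt "0 0.5 0 0 0.4" --pt "0 2 0 0 0.4" --pt "0 2 0 0 0" --pt "0 0.5 0 0 0" --pt "0 0 0 0 0" --pt "0 0 0 0 0"

```text
time: 2.8
tool_pos: [0.525, 0.3839, 0.1615]
ee_rot: [-3.043, 1.569, 0.424]
wrist_force: [0.5, 0.4, 0.3]
width: 0.094
```

Run:
```python
from plan import *
st(); snap('wrist','w3')
g=cv2.imread('pics/w3.png'); cv2.imwrite('pics/w3c.png',g)
plan([(.5242,.3942,.010,-71)],0,vmax=3)
```

```text
t 2.8 p [0.525  0.3839 0.1615] phi -71.32 down [ 1.7e-03  8.0e-04 -1.0e+00] q [ 0.544  0.313  1.122 -0.     1.705  1.789] F [0.5 0.4 0.3] M [0.   0.05 0.01] w 0.094
7 [[0, 1.27, -0.08, -0.02, -0.0], [0, 2.53, -0.16, -0.03, -0.1], [0, 2.53, -0.16, -0.03, -0.0], [0, 2.53, -0.16, -0.03, -0.1], [0, 2.53, -0.16, -0.03, -0.0], [0, 2.54, -0.17, -0.03, -0.1], [0, 1.27, -0.08, -0.01, -0.0]]
end [0.5242 0.3942 0.01  ] phi -71.01
```

View pics/w3.png

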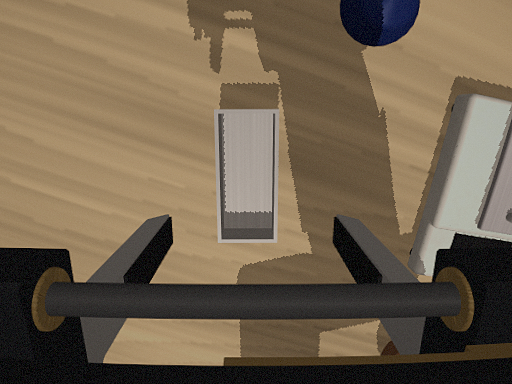

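The settled wrist view shows the rim corners at (215,109), (279,109), (277,242) and (218,242).

Run:
```python
from plan import *
X=px2w('w3',[(215,109),(279,109),(277,242),(218,242)],[.048]*4)[:,:2]
e=np.roll(X,-1,0)-X; print(X.mean(0),np.linalg.norm(e,axis=1).round(3),np.degrees(np.arctan2(e[:,1],e[:,0])).round(1))
print(px2w('w3',[(510,217)],[.062]))
m=X.mean(0)
plan([(m[0],m[1],.060,-71),(m[0],m[1],.010,-71)],0,vmax=3)
```

```text
[0.5226854  0.38972266] [0.063 0.139 0.064 0.14 ] [ -71.3 -161.1  108.7   18.5]
[[0.57568375 0.11417622 0.062     ]]
8 [[0, 1.27, -0.07, 0.01, -0.0], [0, 2.55, -0.15, 0.02, -0.1], [0, 2.55, -0.15, 0.02, -0.1], [0, 2.55, -0.15, 0.03, -0.1], [0, 1.28, -0.08, 0.01, -0.0], [0, 1.25, 0.0, 0.0, -0.0], [0, 2.5, 0.0, 0.01, -0.0], [0, 1.25, 0.0, 0.0, -0.0]]
end [0.5227 0.3898 0.01  ] phi -71.01
```

Emit:
carry_out --pt "0 1.3 -0.1 0 0" --pt "0 2.6 -0.2 0.1 0" --pt "0 2.6 -0.2 0 0" --pt "0 2.6 -0.1 0 0" --pt "0 2.6 0 0 0" --pt "0 2.2 0 0 0" --pt "0 1.2 0 0 0" --pt "0 0 0 0 0" --pt "1 0 0 0 0" --pt "1 0 0 0 0" --pt "1 0 0 0 0" --pt "1 0 0 0 0" --pt "1 0 0 0 0" --pt "1 0 0 0 0"

```text
time: 4.25
tool_pos: [0.5225, 0.39, 0.0102]
ee_rot: [3.107, 1.569, 0.292]
wrist_force: [0.5, -0.2, 3.5]
width: 0.0634
```

Run:
```python
from plan import *
st()
o,p,R=state(); print(R)
```

```text
t 4.25 p [0.5225 0.39   0.0102] phi -71.28 down [ 1.8e-03  6.0e-04 -1.0e+00] q [ 5.550e-01  3.860e-01  1.331e+00 -1.000e-03  1.423e+00  1.799e+00] F [ 0.5 -0.2  3.5] M [-0.18 -0.    0.02] w 0.0634
[[ 1.83284205e-03  3.21023371e-01 -9.47069499e-01]
 [ 5.51579976e-04 -9.47071270e-01 -3.21022904e-01]
 [-9.99998168e-01  6.59997078e-05 -1.91290211e-03]]
```

Run:
```python
from plan import *
print(px2w('s1',[(373,209)],[.032]),px2w('s1',[(249,160)],[.045]))
plan([(.5225,.39,.20,-71.3),(.575,.285,.20,-80)],1,vmax=3)
```

```text
[[0.73021461 0.31924895 0.032     ]] [[0.36655064 0.09978461 0.045     ]]
13 [[1, -1.36, -0.0, -0.0, 0.0], [1, -2.71, -0.0, -0.01, 0.0], [1, -2.71, -0.0, -0.0, 0.0], [1, -2.71, -0.0, -0.01, 0.0], [1, -2.71, -0.0, -0.0, 0.0], [1, -2.71, -0.0, -0.01, 0.0], [1, -2.71, -0.0, -0.0, 0.0], [1, -1.36, -0.0, -0.01, 0.0], [1, 0.0, 1.45, -0.2, 1.1], [1, 0.0, 2.9, -0.45, 2.2], [1, 0.0, 2.88, -0.57, 2.2], [1, 0.0, 2.86, -0.68, 2.1], [1, 0.01, 1.41, -0.39, 1.1]]
end [0.575 0.285 0.2  ] phi -79.98
```

Emit:
carry_out --pt "1 -1.4 0 0 0" --pt "1 -2.7 0 0 0" --pt "1 -2.7 0 0 0" --pt "1 -2.7 0 0 0" --pt "1 -2.7 0 0 0" --pt "1 -2.7 0 0 0" --pt "1 -2.7 0 0 0" --pt "1 -1.4 0 0 0" --pt "1 0 1.4 -0.2 1.1" --pt "1 0 2.9 -0.5 2.2" --pt "1 0 2.9 -0.6 2.2" --pt "1 0 2.9 -0.7 2.2" --pt "1 0 1.4 -0.4 1.1" --pt "1 0 0 0 0" --pt "1 0 0 0 0" --pt "1 0 0 0 0"

```text
time: 5.85
tool_pos: [0.5745, 0.2863, 0.1987]
ee_rot: [-0.583, 1.57, 2.733]
wrist_force: [1.1, 0.2, -2.7]
width: 0.0628
```

Run:
```python
from plan import *
st(); snap('wrist','w4')
a=cv2.imread('pics/w4.png')[60:300,170:512]; cv2.imwrite('pics/w4c.png',cv2.resize(a,None,fx=2.3,fy=2.3,interpolation=cv2.INTER_CUBIC))
```

```text
t 5.85 p [0.5745 0.2863 0.1987] phi -79.97 down [-9.e-04  4.e-04 -1.e+00] q [3.740e-01 2.930e-01 1.074e+00 1.000e-03 1.775e+00 1.769e+00] F [ 1.1  0.2 -2.7] M [-0.03  0.01 -0.02] w 0.0628
```

View pics/w4c.png

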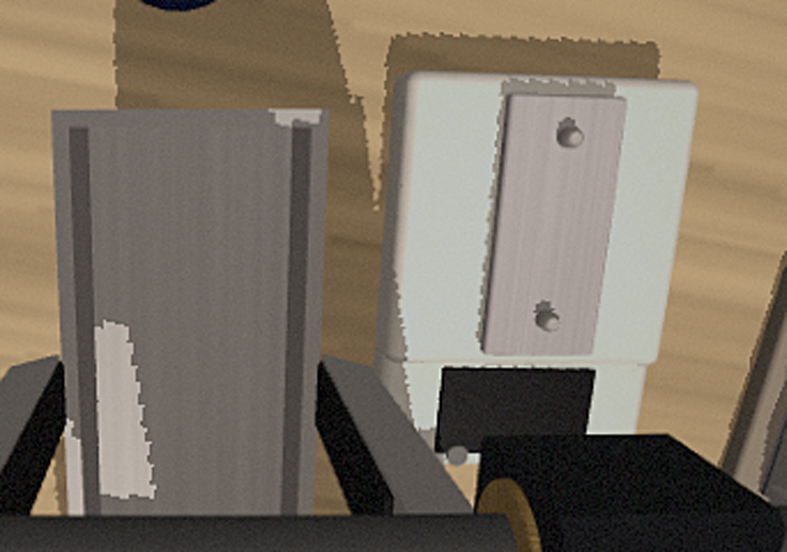

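The crop shows the held pan's far rim corners at (52,111) and (328,110), and the peg tips at (574,137) and (550,322).

Run:
```python
from plan import *
C=lambda p:np.array(p,float)/2.3+[170,60]
X=px2w('w4',C([(574,137),(550,322)]),[.062]*2)[:,:2]; d=X[0]-X[1]
print('pegs',X.round(4),X.mean(0).round(4),np.linalg.norm(d),np.degrees(np.arctan2(d[1],d[0])))
o,p,R=state(); Y=px2w('w4',C([(52,111),(328,110)]),[p[2]+.038]*2); L=(Y-p)@R; print('pan end in tool',L.round(4))
# plate corners z=.052 
X=px2w('w4',C([(513,95),(627,97),(594,355),(484,353)]),[.052]*4)[:,:2];e=np.roll(X,-1,0)-X;print('plate',X.mean(0),np.linalg.norm(e,axis=1).round(4),np.degrees(np.arctan2(e[:,1],e[:,0])).round(1))
```

```text
pegs [[0.6641 0.121 ]
 [0.5756 0.1071]] [0.6199 0.1141] 0.08956703130459195 8.878994346185646
pan end in tool [[-0.038  -0.0323 -0.0691]
 [-0.038   0.031  -0.0693]]
plate [0.61965642 0.11259085] [0.0561 0.129  0.0582 0.1276] [ -79.9 -170.2   98.7    8.8]
```

Run:
```python
from plan import *
plan([(.6207,.1133,.12,-80.9)],1,vmax=3)
```

```text
8 [[1, 0.56, 1.28, -0.11, 0.1], [1, 1.13, 2.55, -0.22, 0.1], [1, 1.13, 2.55, -0.23, 0.1], [1, 1.12, 2.55, -0.23, 0.1], [1, 1.13, 2.55, -0.24, 0.2], [1, 1.12, 2.54, -0.24, 0.1], [1, 1.13, 2.55, -0.25, 0.2], [1, 0.56, 1.27, -0.13, 0.0]]
end [0.6207 0.1133 0.12  ] phi -80.86
```

Emit:
carry_out --pt "1 0.6 1.3 -0.1 0.1" --pt "1 1.1 2.5 -0.2 0.1" --pt "1 1.1 2.6 -0.2 0.1" --pt "1 1.1 2.5 -0.2 0.1" --pt "1 1.1 2.6 -0.3 0.2" --pt "1 1.1 2.5 -0.2 0.1" --pt "1 1.1 2.6 -0.3 0.2" --pt "1 0.6 1.3 -0.1 0" --pt "1 0 0 0 0" --pt "1 0 0 0 0" --pt "1 0 0 0 0"

```text
time: 7.0
tool_pos: [0.6209, 0.1126, 0.122]
ee_rot: [-2.848, 1.569, 0.452]
wrist_force: [0.1, 0.1, -3.2]
width: 0.0631
```

Run:
```python
from plan import *
st(); plan([(.6207,.1133,.078,-80.9)],1,vmax=2);
```

```text
t 7.0 p [0.6209 0.1126 0.122 ] phi -80.89 down [ 1.5e-03  7.0e-04 -1.0e+00] q [8.900e-02 2.790e-01 1.243e+00 1.000e-03 1.618e+00 1.501e+00] F [ 0.1  0.1 -3.2] M [0.01 0.02 0.01] w 0.0631
4 [[1, 0.73, -0.01, 0.0, 0.0], [1, 1.47, -0.03, 0.01, 0.0], [1, 1.47, -0.02, 0.0, 0.0], [1, 0.73, -0.01, 0.0, 0.0]]
end [0.6207 0.1133 0.078 ] phi -80.89
```

Emit:
carry_out --pt "1 0.8 -0.05 0 0" --pt "1 1.5 0 0 0" --pt "1 1.4 0 0 0" --pt "1 0.7 0 0 0" --pt "1 0 0 0 0" --pt "1 0.2 0 0 0" --pt "1 0.2 0 0 0" --pt "1 0.2 0 0 0" --pt "1 0.2 0 0 0" --pt "1 0.1 0 0 0" --pt "1 0 0 0 0"

```text
time: 8.1
tool_pos: [0.6205, 0.1117, 0.0679]
ee_rot: [0.261, 1.571, -2.723]
wrist_force: [0.1, -0.5, -2.1]
width: 0.0627
```

Run:
```python
from plan import *
st();
```

```text
t 8.1 p [0.6205 0.1117 0.0679] phi -80.98 down [-2.e-04 -1.e-04 -1.e+00] q [ 0.088  0.304  1.32  -0.     1.518  1.502] F [ 0.1 -0.5 -2.1] M [ 0.06 -0.01 -0.01] w 0.0627
```

The sole is already below the peg tops with no push-back, so the pegs are in the sockets. I'll continue down.

Emit:
carry_out --pt "1 0.2 0 0 0" --pt "1 0.2 0 0 0" --pt "1 0.2 0 0 0" --pt "1 0.1 0 0 0" --pt "1 0 0 0 0" --pt "1 0 0 0 0"

```text
time: 8.7
tool_pos: [0.6207, 0.1117, 0.0622]
ee_rot: [2.885, 1.57, -0.099]
wrist_force: [-2.8, 0.1, 5.0]
width: 0.0629
```

Run:
```python
from plan import *
st();
```

```text
t 8.7 p [0.6207 0.1117 0.0622] phi -80.97 down [ 7.e-04 -1.e-04 -1.e+00] q [ 0.088  0.307  1.328 -0.     1.506  1.502] F [-2.8  0.1  5. ] M [-0.04  0.6   0.04] w 0.0629
```

Emit:
carry_out --pt "0 0 0 0 0" --pt "0 0 0 0 0" --pt "0 0 0 0 0" --pt "0 0 0 0 0" --pt "0 0 0 0 0" --pt "0 -0.6 0 0 0" --pt "0 -1.5 0 0 0" --pt "0 -2.5 0 0 0" --pt "0 -3 0 0 0" --pt "0 -3 0 0 0" --pt "0 -2.5 0 0 0" --pt "0 -1.2 0 0 0" --pt "0 0 2 0.5 0" --pt "0 0 4 1 0" --pt "0 0 4 1 0" --pt "0 0 3 0.7 0" --pt "0 0 1.5 0 0" --pt "0 0 0 0 0" --pt "0 0 0 0 0"

```text
time: 10.6
tool_pos: [0.6119, -0.0356, 0.2039]
ee_rot: [-1.533, 1.57, 1.767]
wrist_force: [0.3, -0.0, -0.2]
width: 0.0941
```

Run:
```python
from plan import *
st(); snap('wrist','w5')
a=cv2.imread('pics/w5.png'); cv2.imwrite('pics/w5c.png',cv2.resize(a,None,fx=1.56,fy=1.56,interpolation=cv2.INTER_CUBIC))
```

```text
t 10.6 p [ 0.6119 -0.0356  0.2039] phi -80.95 down [-2.e-04  1.e-03 -1.e+00] q [-1.510e-01  2.260e-01  1.146e+00  1.000e-03  1.770e+00  1.262e+00] F [ 0.3 -0.  -0.2] M [ 0.05  0.05 -0.01] w 0.0941
```

View pics/w5c.png

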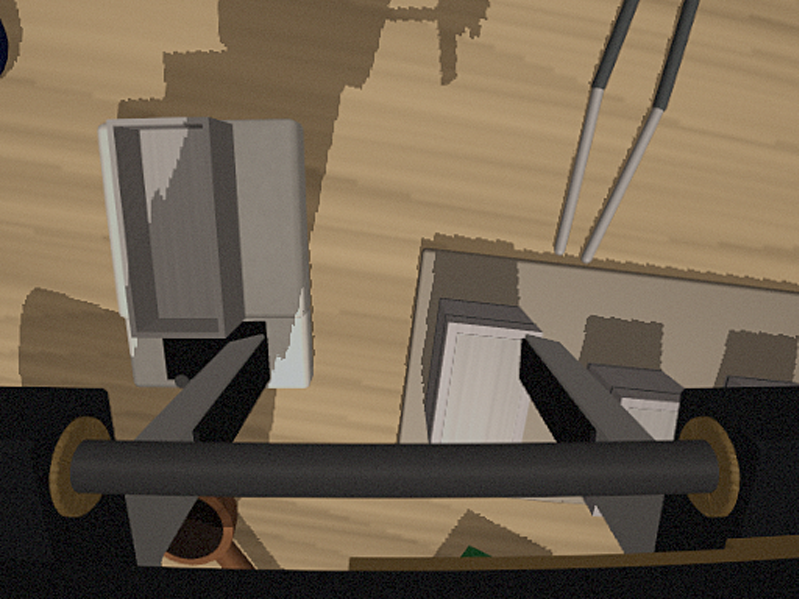

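The picture shows the pan seated squarely on the scale. Tin a's lid has far corners at (447,322) and (541,330), and tin b's far-left corner is at (621,397).

Run:
```python
from plan import *
C=lambda p:np.array(p,float)/1.5625
X=px2w('w5',C([(447,322),(541,331),(432,440),(621,397)]),[.085]*4)[:,:2]; d=X[1]-X[0]
print(X.round(4),np.linalg.norm(d),np.degrees(np.arctan2(d[1],d[0])))
s=px2w('w5',C([(425,249),(799,294)]),[.015]*2)[:,:2];d=s[1]-s[0];print('slab',s.round(4),np.degrees(np.arctan2(d[1],d[0])))
P=px2w('w5',C([(106,125),(208,119),(214,336)]),[.1]*3)[:,:2];print('pan',P.round(4),np.linalg.norm(np.diff(P,axis=0),axis=1))
a=np.radians(9);print('pan exp',[(np.array([.62,.113])+np.array([[np.cos(a),-np.sin(a)],[np.sin(a),np.cos(a)]])@[i*.07,j*.032]).round(4) for i,j in((1,1),(1,-1),(-1,-1))])
```

```text
[[ 0.5861 -0.0749]
 [ 0.5899 -0.1401]
 [ 0.4964 -0.0805]
 [ 0.5504 -0.2091]] 0.06532994008806871 -86.67210468260191
slab [[ 0.6235 -0.0572]
 [ 0.6375 -0.3786]] -87.50071636401381
pan [[0.6806 0.1551]
 [0.6928 0.0922]
 [0.5564 0.0775]] [0.06412486 0.13722478]
pan exp [array([0.6841, 0.1556]), array([0.6941, 0.0923]), array([0.5559, 0.0704])]
```

Run:
```python
from plan import *
plan([(.538,-.110,.14,-87.1),(.538,-.110,.031,-87.1)],0,vmax=3)
```

```text
11 [[0, 0.64, 0.62, 0.85, 0.6], [0, 1.28, 1.26, 1.68, 1.2], [0, 1.28, 1.3, 1.66, 1.3], [0, 1.28, 1.34, 1.63, 1.2], [0, 1.27, 1.37, 1.6, 1.3], [0, 0.64, 0.71, 0.78, 0.6], [0, 1.36, 0.0, -0.0, 0.0], [0, 2.73, 0.0, -0.0, 0.0], [0, 2.72, 0.0, -0.0, 0.0], [0, 2.73, 0.0, -0.0, 0.0], [0, 1.36, 0.01, -0.0, 0.0]]
end [ 0.538  -0.1101  0.031 ] phi -87.09
```

Emit:
carry_out --pt "0 0.6 0.6 0.8 0.6" --pt "0 1.3 1.3 1.7 1.2" --pt "0 1.3 1.3 1.7 1.3" --pt "0 1.3 1.3 1.6 1.2" --pt "0 1.3 1.4 1.6 1.3" --pt "0 0.6 0.7 0.8 0.6" --pt "0 0 0 0 0" --pt "0 1.3 0 0 0" --pt "0 2.7 0 0 0" --pt "0 2.7 0 0 0" --pt "0 2.7 0 0 0" --pt "0 1.4 0 0 0" --pt "0 0 0 0 0" --pt "0 0 0 0 0"

```text
time: 12.05
tool_pos: [0.5386, -0.1112, 0.0328]
ee_rot: [2.829, 1.57, -0.263]
wrist_force: [0.8, -0.5, 0.1]
width: 0.0941
```

Run:
```python
from plan import *
st(); s=snap('wrist','w6'); st()
a=cv2.imread('pics/w6.png'); cv2.imwrite('pics/w6c.png',a)
```

```text
t 12.05 p [ 0.5386 -0.1112  0.0328] phi -87.14 down [ 1.2e-03 -3.0e-04 -1.0e+00] q [-0.307  0.153  1.574  0.     1.413  1.214] F [ 0.8 -0.5  0.1] M [ 0.05 -0.02  0.02] w 0.0941
t 12.1 p [ 0.5392 -0.1115  0.0336] phi -87.15 down [ 2.8e-03 -8.0e-04 -1.0e+00] q [-0.307  0.153  1.573  0.     1.413  1.214] F [-0.4 -0.8  0.4] M [ 0.02 -0.02 -0.01] w 0.0943
```

View pics/w6.png

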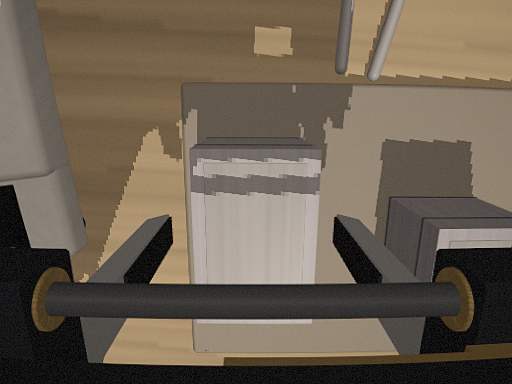

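Tin a is square between the fingers, with lid edges at u 190–321, so I'll grip and lift it.

Emit:
carry_out --pt "1 0 0 0 0" --pt "1 0 0 0 0" --pt "1 0 0 0 0" --pt "1 0 0 0 0" --pt "1 0 0 0 0" --pt "1 -1 0 0 0" --pt "1 -2 0 0 0" --pt "1 -3 0 0 0" --pt "1 -3 0 0 0" --pt "1 -2 0 0 0" --pt "1 -1 0 0 0" --pt "1 0 0 0 0" --pt "1 0 0 -5 0" --pt "1 0 0 -5 0" --pt "1 0 0 0 0" --pt "1 0 0 0 0" --pt "1 0 0 0 0" --pt "1 0 0 0 0" --pt "1 0 0 0 0"

```text
time: 14.0
tool_pos: [0.6369, -0.1066, 0.1536]
ee_rot: [2.753, 1.569, -0.339]
wrist_force: [1.1, 0.5, -4.3]
width: 0.0657
```

```bash
cat > meas.py <<'E'
from plan import *
import sys
F=[];M=[];T=[]
for i in range(8):
    robot.snapshot('wrist'); o=robot.get_obs(); F.append(o['wrist_force']);M.append(o['wrist_torque']);T.append(o['joint_torque'])
M=np.array(M);st();print('F',np.mean(F,0).round(2),'M',M.mean(0).round(4),'sd',(M.std(0)).round(4),'T',np.mean(T,0).round(3))
o,p,R=state(); print('M in tool',(M.mean(0)@R).round(4), 'per',(M@R)[:,1].round(3))
E
python3 meas.py
```

```text
t 14.4 p [ 0.6375 -0.1065  0.1522] phi -87.18 down [ 2.e-04 -2.e-04 -1.e+00] q [-0.253  0.307  1.148 -0.     1.686  1.268] F [-0.2  0.1 -3.4] M [ 0.    0.06 -0.03] w 0.0658
F [-0.05  0.12 -3.73] M [ 0.0113  0.0611 -0.0278] sd [0.0307 0.0195 0.0181] T [-6.0000e-03 -4.5855e+01 -3.2361e+01  5.0000e-02 -1.1700e-01 -0.0000e+00]
M in tool [ 0.0278 -0.0605 -0.0143] per [-0.046 -0.067 -0.064 -0.049 -0.032 -0.065 -0.103 -0.058]
```

Emit:
carry_out --pt "1 0 0 5 0" --pt "1 0 0 5 0" --pt "1 0 0 0 0" --pt "1 0 0 0 0" --pt "1 0 0 0 0" --pt "1 0 0 0 0" --pt "1 0 0 0 0"

```text
time: 15.1
tool_pos: [0.5391, -0.1115, 0.1526]
ee_rot: [2.803, 1.569, -0.289]
wrist_force: [0.1, -0.4, -4.5]
width: 0.066
```

```bash
python3 meas.py
```

```text
t 15.5 p [ 0.5378 -0.1114  0.152 ] phi -87.17 down [-2.e-04 -0.e+00 -1.e+00] q [-0.307  0.09   1.404 -0.     1.648  1.214] F [-0.1 -1.2 -3.8] M [ 0.06 -0.    0.01] w 0.0657
F [ 0.1  -0.22 -4.02] M [ 0.025  -0.0372  0.0028] sd [0.0475 0.0298 0.0257] T [ 5.0000e-03 -3.6230e+01 -3.2225e+01  1.8000e-02 -1.7000e-02  0.0000e+00]
M in tool [-0.0028  0.0384 -0.0231] per [0.021 0.048 0.105 0.053 0.029 0.014 0.03  0.007]
```

Tin a's moment changed by 0.10 N·m, against about 0.12 expected for the loose stub. I'll repeat it arriving at the same spot from the other direction.

Emit:
carry_out --pt "1 0 0 5 0" --pt "1 0 0 5 0" --pt "1 0 0 0 0" --pt "1 0 0 0 0" --pt "1 0 0 0 0" --pt "1 0 0 0 0" --pt "1 0 0 -5 0" --pt "1 0 0 -5 0" --pt "1 0 0 0 0" --pt "1 0 0 0 0" --pt "1 0 0 0 0" --pt "1 0 0 0 0" --pt "1 0 0 0 0"

```text
time: 16.8
tool_pos: [0.5372, -0.1116, 0.1532]
ee_rot: [2.67, 1.569, -0.423]
wrist_force: [-0.7, -0.3, -4.2]
width: 0.0659
```

```bash
python3 meas.py
```

```text
t 17.2 p [ 0.5376 -0.1114  0.1522] phi -87.18 down [ 2.e-04 -2.e-04 -1.e+00] q [-0.308  0.089  1.404 -0.     1.648  1.214] F [-0.6 -0.1 -3.3] M [ 0.01  0.12 -0.02] w 0.0654
F [-0.08  0.21 -3.81] M [ 0.0135  0.06   -0.0085] sd [0.0268 0.0286 0.0246] T [ 2.0000e-03 -3.6202e+01 -3.2264e+01  5.5000e-02 -1.1700e-01 -0.0000e+00]
M in tool [ 0.0085 -0.0593 -0.0164] per [-0.028 -0.051 -0.034 -0.04  -0.077 -0.064 -0.057 -0.122]
```

The result repeats at the same spot: joint 5 torque is −0.117 after the +x strokes and −0.017 after the −x stroke. Tin a rattles. I'll check that it did not slip in the grip, then plan the final carry.

Run:
```python
from plan import *
s=snap('wrist','w7'); a=cv2.imread('pics/w6.png'); b=cv2.imread('pics/w7.png'); cv2.imwrite('pics/w7c.png',np.hstack([a[80:370,150:360],b[80:370,150:360]])) 
plan([(.6207,.1117,.150,-80.9)],1,vmax=2)
```

```text
13 [[1, 0.01, -0.91, -0.39, -0.3], [1, 0.02, -1.82, -0.79, -0.5], [1, 0.02, -1.81, -0.81, -0.5], [1, 0.02, -1.8, -0.82, -0.5], [1, 0.02, -1.8, -0.84, -0.5], [1, 0.02, -1.79, -0.86, -0.5], [1, 0.01, -1.78, -0.87, -0.5], [1, 0.02, -1.78, -0.89, -0.5], [1, 0.01, -1.77, -0.9, -0.6], [1, 0.02, -1.76, -0.92, -0.5], [1, 0.01, -1.75, -0.94, -0.6], [1, 0.02, -1.74, -0.95, -0.5], [1, 0.01, -0.86, -0.48, -0.3]]
end [0.6207 0.1117 0.15  ] phi -80.88
```

View pics/w7c.png

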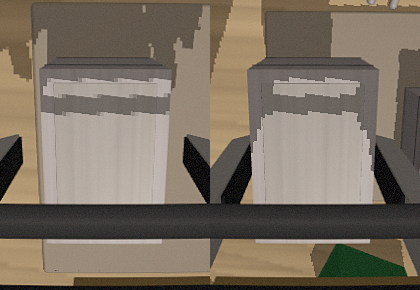

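The lid's far edge is at the same row (about 68) before and after the strokes, so the tin did not slip and its contents moved. Now I'll carry it over the pan.

Emit:
carry_out --pt "1 0 -0.9 -0.4 -0.3" --pt "1 0 -1.8 -0.8 -0.5" --pt "1 0 -1.8 -0.8 -0.5" --pt "1 0 -1.8 -0.8 -0.5" --pt "1 0 -1.8 -0.8 -0.5" --pt "1 0 -1.8 -0.9 -0.5" --pt "1 0 -1.8 -0.9 -0.5" --pt "1 0 -1.8 -0.9 -0.5" --pt "1 0 -1.8 -0.9 -0.6" --pt "1 0 -1.8 -0.9 -0.5" --pt "1 0 -1.7 -0.9 -0.6" --pt "1 0 -1.7 -1 -0.5" --pt "1 0 -0.9 -0.5 -0.3" --pt "1 0.3 0 0 0" --pt "1 0.3 0 0 0" --pt "1 0 0 0 0" --pt "1 0 0 0 0" --pt "1 0 0 0 0" --pt "1 0 0 0 0"

```text
time: 19.15
tool_pos: [0.6211, 0.1116, 0.1463]
ee_rot: [2.668, 1.57, -0.315]
wrist_force: [-0.0, -0.0, -3.6]
width: 0.0656
```

Run:
```python
from plan import *
st(); snap('scene','s2'); snap('side','d2'); st()
a=cv2.imread('pics/s2.png')[60:310,90:390];b=cv2.imread('pics/d2.png')[80:330,80:380]
cv2.imwrite('pics/f.png',cv2.resize(np.hstack([a,b]),None,fx=1.33,fy=1.33))
```

```text
t 19.15 p [0.6211 0.1116 0.1463] phi -80.91 down [ 4.e-04 -1.e-04 -1.e+00] q [ 0.088  0.273  1.202 -0.     1.666  1.5  ] F [-0.  -0.  -3.6] M [-0.    0.12  0.01] w 0.0656
t 19.25 p [0.6211 0.1118 0.1463] phi -80.9 down [ 4.e-04 -1.e-04 -1.e+00] q [ 0.088  0.274  1.202 -0.     1.666  1.5  ] F [-0.4 -1.1 -3.7] M [ 0.    0.03 -0.02] w 0.0657
```

View pics/f.png

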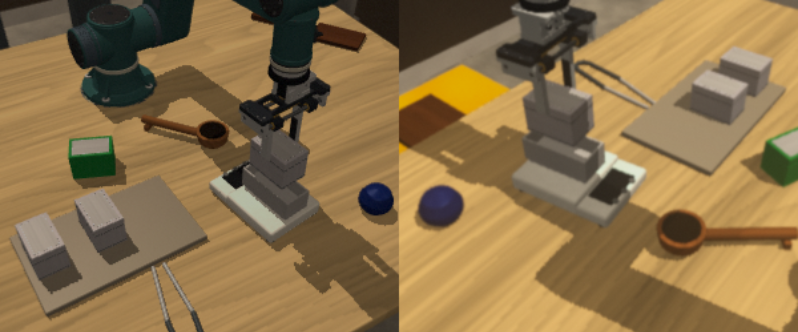

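Both fixed views show the pan seated level on the scale, tin a upright just above it with a clear gap, and everything else where it was. I'll hand the job in.

```bash
python3 -c "
from bench import robot
print(robot.close_job())"
```

```text
the job is handed in; nothing more can be done
None
```

The pan is seated and released on the scale, and tin a, the one that rattles, is held upright and still above it. I handed the job in at about 19 s.

- **Pan:** it came to rest with its underside at the 52 mm support height, with about 5 N of contact. The pictures afterwards showed it level on the scale.
- **Rattle:** tin a was the first tin I shook. Its moment changed by about 0.10 N·m with stroke direction, against about 0.12 expected for the loose stub. The change repeated at the same spot, and a picture showed the tin had not slipped in the grip.
- **Other tins:** since only one tin rattles, I did not lift or shake tins b and c, so there was nothing to stand back.
- **Final hold:** by the measured tool height, the tin's bottom is about 28 mm above the pan's rim, or about 62 mm above its inside floor. The tool centre is within about 1 mm of where the pan was seated. The last pictures showed a clear gap and the bystanders where they were.
- **Disagreement:** the two fixed cameras differed by about 15 mm on positions. I used wrist-camera measurements instead, which matched the stated part sizes to within about 3 mm.

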